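# Open the fan shutter and switch the extractor on

## Robot

A 6-joint arm with a two-finger parallel gripper is mounted at the origin on the work surface. World frame = base frame: x ahead of the robot, y to its left, z up, the work surface at z = 0. Lengths are in m, angles in rad, forces in N, time in s.
With the tool pointing down it reaches from about 0.375 to 0.9 m from the base axis. Payload 3.1 kg.
Tool frame: the origin (TCP) lies at the very end of the fingers, on their centre line; the grasp point (between the pads) lies robot.grasp_offset behind it (robot.grasp_offset is the distance from the TCP to the grasp point, in m); z points along the fingers, y is the direction in which the jaws open and shut (so a half turn about z gives the same grasp; the last joint's range is limited). The gripper opens to 87 mm and grips with 3 to 60 N. Pads are 19 mm wide; open, the fingers measure 117 mm over their backs; the gripper's body (75 mm by 190 mm) begins 51 mm behind the grasp point.
Start: joints at [-1.319, 0.527, 1.433, -0, 1.181, -0.178], TCP at [0.26, -0.568, 0.194] pointing down, gripper open.
Joint ranges: [-3.08, 3.08], [-0.75, 2.2], [0.22, 2.44], [-1.43, 4.57], [0, 2.65], [-2.85, 2.85]. Speed limits (rad/s): [2.79, 2.79, 3.14, 3.14, 3.14, 3.14].

## Interface

Orientations are given as a unit quaternion [x, y, z, w].
In Python, from rig import robot gives the robot as it stands.
- The arm moves only by the tool drive_tool, never from a script. Its argument "targets" is one flat list of numbers, 6 for each row, row after row: the shift along the tool's x, y, z in cm, then the turn, a rotation vector about the tool's x, y, z in degrees. A call has 1 to 12 rows; each row is the pose to reach, as a shift and turn from the pose commanded when the call began, along the tool's axes at that moment; what a row does not reach only later rows make up. A row lasts 1/12 s, in which the tool goes at most 41.7 mm and 7.16 degrees, less where a joint would pass 70% of its speed; a pose out of reach is approached as far as the arm can. A call with a gripper value outside its range is refused whole. "grip" is the gripper command: -1 is fully open, 1 is shut, values between are in proportion, set as the call begins (left out, the last holds). The fingers move at their own pace and stop on an object; "squeeze" is the grip in N (left out, the last holds). Time passes only in rows, so rows that repeat a pose let the fingers close. It gives the time, the measured TCP pose, the force and the opening at its end, in the units of the state.
- robot.get_obs(): the state, without advancing time (a new reading comes with each control period).
- robot.camera(name): name is "scene" or "top" or "wrist"; returns (picture, depth): 480x640x3 uint8, red, green, blue; 480x640 float32, m along the optical axis (not along the pixel's ray), 0 where there is no reading.
- robot.calibration(name): a dict with "mtx" (3x3 intrinsics, pixels), "R" (3x3) and "t" (3): a world point X has camera coordinates R X + t; the wrist camera has in their place "hand_eye" (4x4, takes a point from camera to tool coordinates, whose origin is the TCP and whose axes are the flange's). Camera axes: x right, y down, z forward; pixel columns grow to the right and rows downward; lengths in m; the calibration is good to about 2 mm. A picture is of the moment at which its call begins: read the wrist's pose just before it. calibration takes no time and is no camera call.
- robot.hand_in(): hands the job in, once; it reports no verdict.
The state is a dict: "time": time; "q": joint angles; "joint_velocities": joint speeds; "joint_torque": joint torques, N m; "position": TCP position; "tool_rot": TCP orientation; "ft_force": force on the tool from outside, world axes, zero at the start; "moment": the same for the moment, N m; "grip_width": finger opening in m.
Only numpy, scipy, OpenCV 4.12 (cv2) and the standard library are available. Lean on these libraries where they do the work, as an engineer would, in place of code of your own. Each camera call takes 0.05 s, during which the arm holds its last target.

## Task

Get the extractor fan going: with a fingertip, push the red lever on top of the blue fan over until it snaps to the open (green dot) side, and only then push the blue toggle on its switch box over until it snaps to on (green dot). Leave the orange lamp switch off, and do not pick up or disturb the canister, the saucer, the rolling pin or the spatula.

Things in the scene. Friction and masses are not known exactly. Their poses are not given: they have to be found in the camera images.
- fan: Small blue extractor fan, a box fixed on the counter: 110 (x) x 200 (y) x 200 mm high; round grille on its -x face, white louvres on its +x face that swing out up to 45 mm as the shutter opens. Origin: centre of the underside, z up. On its top a white block 60 x 80 mm, up to 211 mm, red dot at its +y side (shut), green dot at its -y side (open), carries the red shutter lever.
- shutter (a joint): Red shutter lever, rad: 0 = shut, leaning 0.42 from vertical to the fan's +y; 0.84 = open, leaning 0.42 to the fan's -y. Pivot at x = 0, y = 0, z = 214 mm of the fan, hinge along its x. Over-centre snap action: unstable upright (0.42), it snaps to the nearer stop; about 1.5 to 2.5 N at the tip starts it, 3 to 6 N lower down.
- shutter_tip (a point): Centre of the top end of the red shutter lever, 58 mm from its pivot; moves with it. The lever is round: 12 mm thick below, 17.5 mm over the upper half.
- fan_box: Switch box of the extractor fan, fixed on the counter: 86 x 86 mm, white top at 48 mm with a 28 mm steel collar up to 54 mm. Origin: centre of the underside; z up, x to its ON side (green dot), -x to OFF (red dot). Round blue toggle lever: pivot at x = 0, y = 0, z = 52 mm, hinge along y, 50 mm long; 10 mm thick below, 14.5 mm over the upper half.
- fan_switch (a joint): Blue lever of the fan switch, rad: 0 = OFF, leaning 0.42 from vertical to its box's -x; 0.84 = ON, leaning 0.42 to its +x. Over-centre snap action: unstable upright (0.42), it snaps to the nearer stop; about 1 to 1.5 N at the tip starts it, 2 to 4 N lower down.
- fan_switch_tip (a point): Centre of the top end of the blue lever, 50 mm from its pivot; moves with the lever.
- lamp_box: Switch box of the lamp, fixed on the counter: 86 x 86 mm, white top at 48 mm with a 28 mm steel collar up to 54 mm. Origin: centre of the underside; z up, x to its ON side (green dot), -x to OFF (red dot). Round orange toggle lever: pivot at x = 0, y = 0, z = 52 mm, hinge along y, 50 mm long; 10 mm thick below, 14.5 mm over the upper half.
- lamp_switch (a joint): To be left at 0. Its box may stand left or right of the fan's. Orange lever of the lamp switch, rad: 0 = OFF, leaning 0.42 from vertical to its box's -x; 0.84 = ON, leaning 0.42 to its +x. Over-centre snap action: unstable upright (0.42), it snaps to the nearer stop; about 1 to 1.5 N at the tip starts it, 2 to 4 N lower down.
- canister: Bystander: green plastic canister with a white clip-on lid, 96 mm across, 133 mm tall, loose. Origin: centre of the underside.
- saucer: Bystander: white ceramic saucer, 140 mm across, 18 mm high, loose. Origin: centre of the underside.
- board: Round beech chapati board, 230 mm across, 22 mm thick, fixed. Origin: centre of the underside.
- pin: Bystander: steel rolling pin lying loose on the chapati board, 280 mm long along its y, 34 mm thick. Origin: underside of its middle.
- spatula: Bystander: flat aluminium spatula, 260 mm long along its x, handle to -x, lying loose on the counter.
Things that resemble listed ones, but are neither listed nor needed, are in the scene too. Leave any brown look-alike of the fan_box alone. What is shaped like the lamp_box but black or pink is not meant.

How it is judged:
By the outcome, as a careful person would: the job done as asked, in the order asked, and still so for the second after the job is handed in, with the robot touching nothing.
It also fails if it takes over 58 s, if anything falls off the work surface, if the arm or the gripper's body presses on something with over 40 N, if the wrist force passes 120 N, or if a joint passes its speed limit or range.

## Working session

There is one attempt and no reset: what is moved stays moved. The work goes in short steps, Python scripts to look and compute and a tool call to move; the robot and the scene stay as the last step left them, time stands still between calls to the robot, and variables do not carry over. Pictures are saved under pics/ and viewed, and the job is handed in when it is done.

Besides the shell and the picture viewer there is one more tool, called after "Emit:" by a JSON object that holds its "api" and its "payload". drive_tool: Moves the arm, as the interface text tells. Its arguments: {"type":"object","properties":{"targets":{"type":"array","items":{"type":"number"}},"grip":{"type":"number"},"squeeze":{"type":"number"}},"required":["targets"]}

```bash
ls; mkdir -p pics; python3 - <<'E'
from rig import robot
import cv2,numpy as np
for n in("scene","top"):
    p,d=robot.camera(n); cv2.imwrite(f"pics/{n}0.png",p[:,:,::-1]); np.savez(f"{n}0.npz",p=p,d=d,**robot.calibration(n))
o=robot.get_obs();print(o["time"],o["position"],o["tool_rot"],o["grip_width"],robot.grasp_offset)
E
```

```text
pics
0.1 [ 0.26025655 -0.56744265  0.19345776] [ 9.77001902e-01  2.13228302e-01 -4.50823616e-05 -9.86281240e-04] 0.08711026490041973 0.0187
```

View pics/scene0.png

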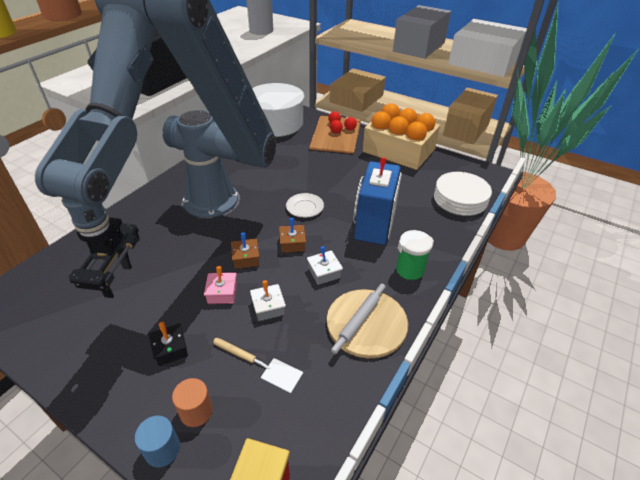

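View pics/top0.png

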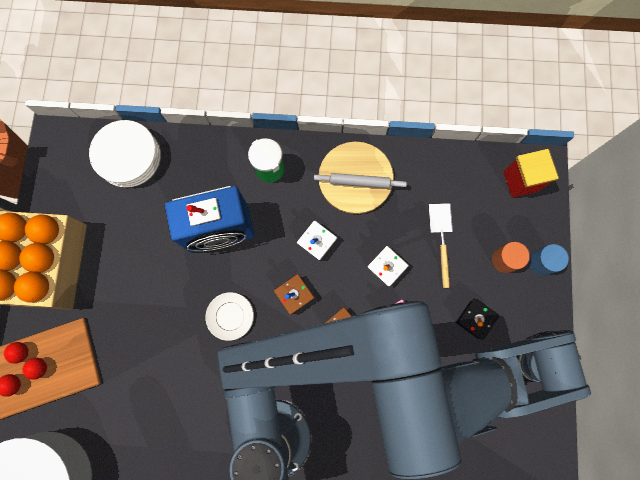

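Candidates for the fan switch: blue lever on a white box at top (317,240); brown look-alikes at (294,294) and (340,315). Orange levers: the white lamp box (388,266), and black (479,319) and pink (400,302) ones that aren't meant. The fan is at (208,215), with its red lever at (197,210). The choice is the white box with the blue lever, which I'll check in close crops.

```bash
cat > h.py <<'E'
import numpy as np,cv2
def load(n):
    z=np.load(n); return z['p'],z['d'],z['mtx'],z['R'],z['t']
def world(d,K,R,t):
    v,u=np.mgrid[0:480,0:640]; r=np.stack([(u-K[0,2])/K[0,0]*d,(v-K[1,2])/K[1,1]*d,d],-1)
    return (r-t)@R   # R^T (c - t)
def proj(X,K,R,t):
    c=R@np.array(X)+t; q=K@c; return q[:2]/q[2]
E
python3 - <<'E'
from h import *
for n in("scene","top"):
    p,d,K,R,t=load(n+"0.npz"); print(n,"cam at",-R.T@t)
    W=world(d,K,R,t); np.save(n+"W.npy",W)
p,d,K,R,t=load("top0.npz"); W=world(d,K,R,t)
for (u,v) in [(317,240),(305,238),(330,240),(250,240),(388,266),(197,210),(210,215),(268,150),(356,180)]: print((u,v),p[v,u],W[v,u].round(3))
a=cv2.resize(p[205:285,280:420],None,fx=5.7,fy=5.7,interpolation=2)
cv2.imwrite("pics/ca.png",a[:,:,::-1])
a=cv2.resize(p[170:270,150:290],None,fx=5.7,fy=5.7,interpolation=2)
cv2.imwrite("pics/cb.png",a[:,:,::-1])
p,d,*_=load("scene0.npz")
a=cv2.resize(p[140:300,300:440],None,fx=3.7,fy=3.7,interpolation=2)
cv2.imwrite("pics/cc.png",a[:,:,::-1])
E
```

```text
scene cam at [ 1.07094952 -0.92549367  1.05586984]
top cam at [ 0.2785973  -0.13486847  1.50161979]
(317, 240) [ 40  66 108] [ 0.564 -0.087  0.061]
(305, 238) [251 251 252] [ 0.572 -0.051  0.042]
(330, 240) [251 251 252] [ 0.569 -0.125  0.048]
(250, 240) [41 40 43] [0.563 0.117 0.002]
(388, 266) [122  61  14] [ 0.497 -0.293  0.085]
(197, 210) [141  24  20] [0.588 0.221 0.24 ]
(210, 215) [250 251 249] [0.584 0.194 0.209]
(268, 150) [250 250 246] [0.803 0.068 0.135]
(356, 180) [207 203 202] [ 0.754 -0.191  0.059]
```

View pics/ca.png

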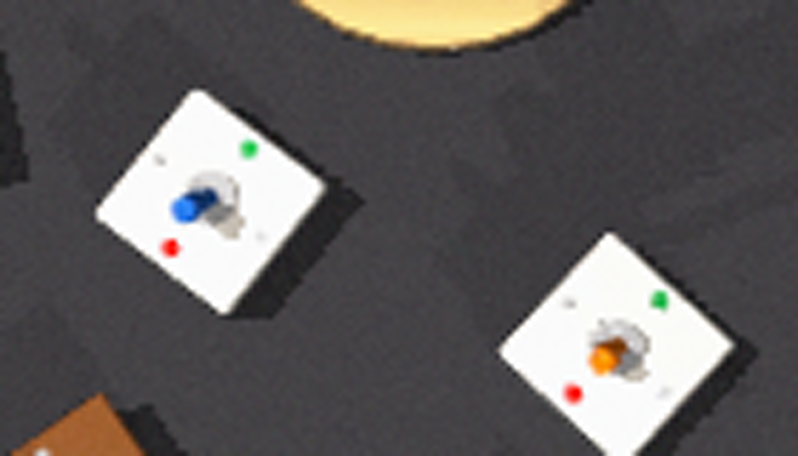

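View pics/cb.png

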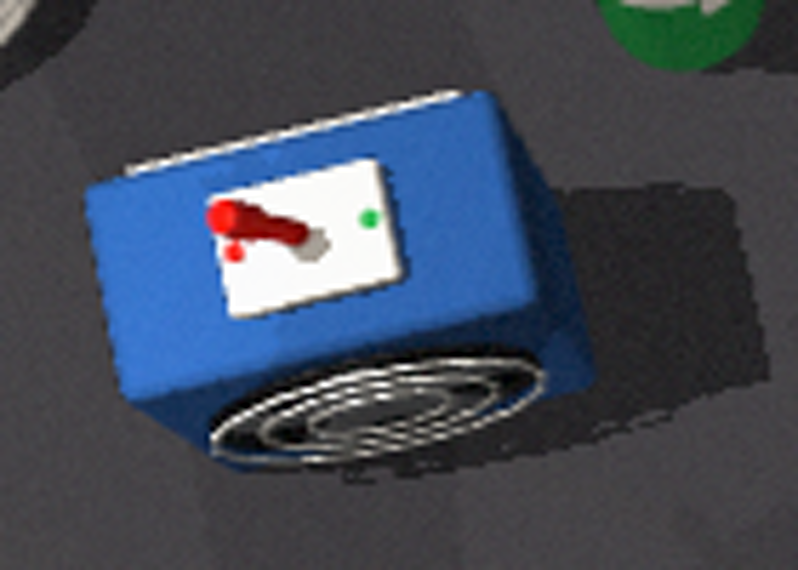

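View pics/cc.png

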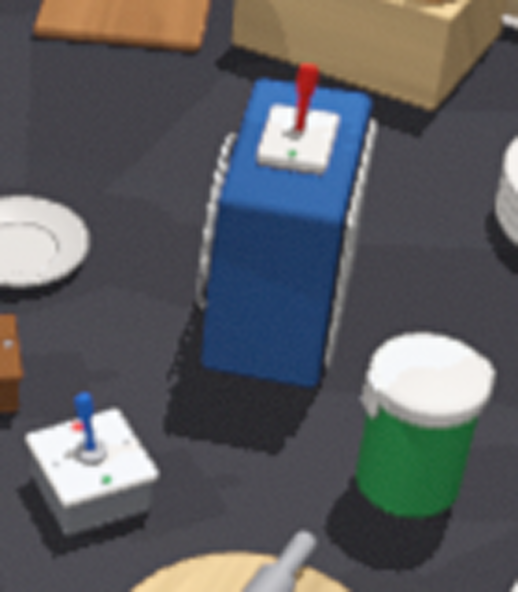

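Crops: ca shows the white box with the blue lever leaning to red (OFF), corners at crop (195,89),(326,186),(226,315),(96,213), and the white lamp box to its right. cb shows the fan block with the red lever leaning to the red dot (shut). The choice is confirmed.

```bash
cat >> h.py <<'E'
def onplane(u,v,z,K,R,t):
    r=R.T@np.array([(u-K[0,2])/K[0,0],(v-K[1,2])/K[1,1],1.]); c=-R.T@t
    return c+r*(z-c[2])/r[2]
E
python3 - <<'E'
from h import *
p,d,K,R,t=load("top0.npz")
def c(x,y,ox,oy,z): return onplane((x+.5)/5.7-.5+ox,(y+.5)/5.7-.5+oy,z,K,R,t)
def A(P): return c(*P,280,205,.048)
def B(P,z=.211): return c(*P,150,170,z)
a=np.array([A(P) for P in[(195,89),(326,186),(226,315),(96,213)]]);print("box",a.mean(0).round(4),np.linalg.norm(np.diff(a,axis=0),axis=1).round(4))
g,r=A((249,149)),A((171,248));print("dots",g.round(4),r.round(4),((g+r)/2).round(4),np.degrees(np.arctan2(*(g-r)[1::-1])))
for i,j in((0,3),(1,2),):print("edge ang",np.degrees(np.arctan2(*(a[i]-a[j])[1::-1])))
l=np.array([A(P) for P in[(609,233),(735,346),(625,465),(498,351)]]);print("lamp",l.mean(0).round(4))
b=np.array([B(P) for P in[(208,197),(376,159),(404,274),(236,318)]]);print("block",b.mean(0).round(4),np.linalg.norm(np.diff(b,axis=0),axis=1).round(4))
print("y ax",[np.degrees(np.arctan2(*(b[i]-b[j])[1::-1])) for i,j in((0,1),(3,2))])
f=np.array([B(P,.2) for P in[(88,186),(490,92),(535,295),(125,398)]]);print("fan top",f.mean(0).round(4),np.linalg.norm(np.diff(f,axis=0),axis=1).round(4),[np.degrees(np.arctan2(*(f[i]-f[j])[1::-1])) for i,j in((0,1),(3,2))])
print("tip",B((226,218),.267))
# depth cross-check: top planes
W=world(d,K,R,t)
m=(W[...,2]>.19)&(W[...,2]<.22)&(abs(W[...,0]-.6)<.15)&(abs(W[...,1]-.18)<.2);print("depth fan top",[ (W[m][:,k].min().round(3),W[m][:,k].max().round(3)) for k in(0,1,2)])
E
```

```text
box [ 0.5674 -0.0852  0.048 ] [0.085  0.0845 0.0855]
dots [ 0.5956 -0.1031  0.048 ] [ 0.5412 -0.0665  0.048 ] [ 0.5684 -0.0848  0.048 ] -33.92112298342026
edge ang -34.03993998360289
edge ang -33.734381273209785
lamp [ 0.5038 -0.2965  0.048 ]
block [0.593  0.2126 0.211 ] [0.0794 0.0572 0.0793]
y ax [np.float64(106.91503902481769), np.float64(108.83356575083116)]
fan top [0.5934 0.2135 0.2   ] [0.1924 0.1013 0.194 ] [np.float64(107.38823700586796), np.float64(108.18334802816211)]
tip [0.58565266 0.23395184 0.267     ]
depth fan top [(np.float64(0.513), np.float64(0.67)), (np.float64(0.105), np.float64(0.322)), (np.float64(0.19), np.float64(0.219))]
```

```bash
cat >> h.py <<'E'
from scipy.spatial.transform import Rotation as Ro
def want(pos,head,o):
    """tool-axes shift cm & rotvec deg to have TCP at pos, pointing down, tool y at world heading (deg)"""
    h=np.radians(head); y=np.array([np.cos(h),np.sin(h),0]); z=np.array([0,0,-1.]); x=np.cross(y,z)
    T=Ro.from_matrix(np.stack([x,y,z],1)); C=Ro.from_quat(o["tool_rot"])
    s=C.inv().apply(np.array(pos)-o["position"])*100
    return s.round(2), np.degrees((C.inv()*T).as_rotvec()).round(2)
FC=np.array([.593,.213]);FY=np.array([np.cos(np.radians(107.7)),np.sin(np.radians(107.7))])
FX=np.array([FY[1],-FY[0]])
BC=np.array([.568,-.085]);BX=np.array([np.cos(np.radians(-34)),np.sin(np.radians(-34))])
def fan(y,z,x=0): return np.r_[FC+y*FY+x*FX,z]
def box(x,z): return np.r_[BC+x*BX,z]
E
python3 - <<'E'
from h import *; from rig import robot
o=robot.get_obs(); C=Ro.from_quat(o["tool_rot"]); print(C.as_matrix().round(3))
print(want([.45,-.25,.36],-72.3,o)); print(want(fan(.075,.36),-72.3,o), fan(.075,.36))
E
```

```text
[[ 0.909  0.417 -0.001]
 [ 0.417 -0.909  0.002]
 [ 0.    -0.002 -1.   ]]
(array([ 30.48, -20.98, -16.6 ]), array([-0.11, -0.01,  6.92]))
(array([ 63.68, -64.56, -16.51]), array([-0.11, -0.01,  6.92])) [0.57019752 0.28444961 0.36      ]
```

Emit:
{"api": "drive_tool", "payload": {"targets": [15,-10,-16.5,0,0,3.5,15,-10,-16.5,0,0,3.5,15,-10,-16.5,0,0,7,15,-10,-16.5,0,0,7,15,-10,-16.5,0,0,7,15,-10,-16.5,0,0,7,30.5,-21,-16.5,0,0,7,30.5,-21,-16.5,0,0,7,30.5,-21,-16.5,0,0,7,30.5,-21,-16.5,0,0,7,30.5,-21,-16.5,0,0,7,30.5,-21,-16.5,0,0,7], "grip": 1, "squeeze": 10}}

```text
time: 1.1
position: [0.4516, -0.2454, 0.3592]
tool_rot: [0.988, 0.156, 0.0, -0.001]
ft_force: [-0.8, 1.2, -0.7]
grip_width: 0.0153
```

```bash
python3 - <<'E'
from h import *; from rig import robot
o=robot.get_obs(); print(o["time"],o["position"],o["grip_width"],o["q"].round(2) if hasattr(o["q"],"round") else o["q"],o["ft_force"])
print(want(fan(.085,.34),-72.3,o))
E
```

```text
1.1 [ 0.45158385 -0.24541381  0.35919392] 0.015288728212580047 [-0.72  0.21  1.46  0.    1.46  0.54] [-0.81352195  1.23535639 -0.6619331 ]
(array([ 27.63, -47.74,   2.07]), array([-0.14, -0.07,  0.26]))
```

Emit:
{"api": "drive_tool", "payload": {"targets": [27.6,-47.7,0,0,0,0,27.6,-47.7,0,0,0,0,27.6,-47.7,0,0,0,0,27.6,-47.7,0,0,0,0,27.6,-47.7,0,0,0,0,27.6,-47.7,0,0,0,0,27.6,-47.7,0,0,0,0,27.6,-47.7,0,0,0,0,27.6,-47.7,0,0,0,0,27.6,-47.7,0,0,0,0,27.6,-47.7,0,0,0,0,27.6,-47.7,0,0,0,0]}}

```text
time: 2.1
position: [0.5582, 0.2391, 0.3589]
tool_rot: [0.988, 0.153, -0.0, 0.0]
ft_force: [0.8, -0.9, -0.1]
grip_width: 0.0007
```

Emit:
{"api": "drive_tool", "payload": {"targets": [0,0,0,0,0,0,0,0,0,0,0,0,0,0,0,0,0,0]}}

```text
time: 2.35
position: [0.5577, 0.2371, 0.3586]
tool_rot: [0.988, 0.153, -0.001, 0.001]
ft_force: [0.3, -1.2, 0.8]
grip_width: 0.0004
```

```bash
python3 - <<'E'
from h import *; from rig import robot
o=robot.get_obs(); print(o["time"],o["position"],o["grip_width"],o["q"],o["ft_force"])
print(want(fan(.085,.34),-72.3,o),want(fan(.085,.248),-72.3,o))
p,d=robot.camera("wrist");cv2.imwrite("pics/w1.png",p[:,:,::-1])
p,d=robot.camera("top");cv2.imwrite("pics/t1.png",p[:,:,::-1])
E
```

```text
2.35 [0.55772143 0.23712421 0.3585803 ] 0.00035235819413207114 [ 2.18458353e-01  3.65408335e-01  1.24917741e+00 -1.15095213e-03
  1.52875592e+00  1.48179301e+00] [ 0.27542652 -1.22349383  0.7584909 ]
(array([ 2.62, -5.13,  1.85]), array([ 0.06,  0.11, -0.08])) (array([ 2.64, -5.14, 11.05]), array([ 0.06,  0.11, -0.08]))
```

View pics/w1.png

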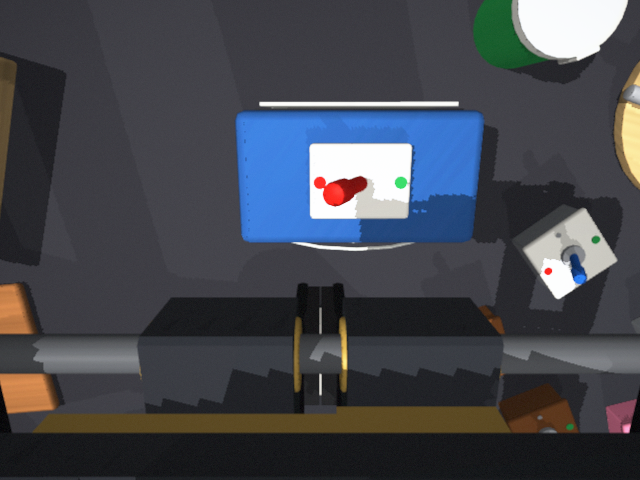

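View pics/t1.png

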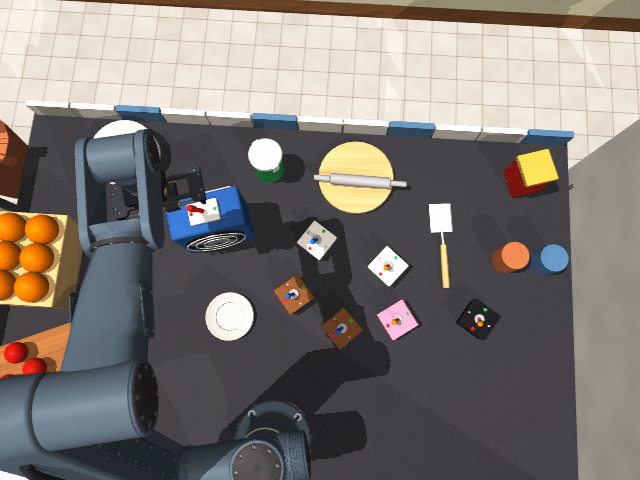

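The wrist view shows the fan square to the tool, with block corners near (310,143)-(411,218), red dot (320,183), lever top (335,193) and green dot (401,183). I'll use it to cross-check the fan and switch box poses.

```bash
python3 - <<'E'
from h import *; from rig import robot
o=robot.get_obs(); c=robot.calibration("wrist"); K=c["mtx"]; H=np.array(c["hand_eye"])
T=np.eye(4);T[:3,:3]=Ro.from_quat(o["tool_rot"]).as_matrix();T[:3,3]=o["position"]; M=np.linalg.inv(T@H);R,t=M[:3,:3],M[:3,3]
b=np.array([onplane(*P,.211,K,R,t) for P in[(310,144),(411,144),(410,218),(310,219)]]);print(b.mean(0),np.degrees(np.arctan2(*(b[0]-b[1])[1::-1])),np.linalg.norm(b[0]-b[1]))
print("tip",onplane(335,193,.267,K,R,t), "expect",fan(.0237,.267))
g,r=onplane(596,240,.048,K,R,t),onplane(548,271,.048,K,R,t);print("box",(g+r)/2,np.degrees(np.arctan2(*(g-r)[1::-1])))
E
```

```text
[0.59220943 0.21536069 0.211     ] 107.47908155030923 0.07774166749558638
tip [0.58672287 0.23655695 0.267     ] expect [0.58579442 0.23557808 0.267     ]
box [ 0.56616465 -0.08419891  0.048     ] -35.15557531867321
```

Emit:
{"api": "drive_tool", "payload": {"targets": [2.6,-5.1,0,0,0,0,2.6,-5.1,0,0,0,0,2.6,-5.1,0,0,0,0,2.6,-5.1,3.7,0,0,0,2.6,-5.1,7.4,0,0,0,2.6,-5.1,11,0,0,0,2.6,-5.1,11,0,0,0,2.6,-5.1,11,0,0,0]}}

```text
time: 3.12
position: [0.5661, 0.2927, 0.248]
tool_rot: [0.988, 0.152, -0.002, 0.001]
ft_force: [0.5, 0.8, 0.6]
grip_width: 0.0004
```

```bash
python3 - <<'E'
from h import *; from rig import robot
o=robot.get_obs(); print(o["time"],o["position"],o["ft_force"])
print(want(fan(.05,.248),-72.3,o),want(fan(.01,.248),-72.3,o))
p,d=robot.camera("scene");cv2.imwrite("pics/s2.png",cv2.resize(p[80:260,250:450],None,fx=3,fy=3)[:,:,::-1])
E
```

```text
3.1167 [0.56607634 0.29272975 0.24795041] [0.48016269 0.76247096 0.62344131]
(array([ 0.15,  3.41, -0.  ]), array([ 0.03,  0.29, -0.16])) (array([ 0.16,  7.41, -0.  ]), array([ 0.03,  0.29, -0.16]))
```

View pics/s2.png

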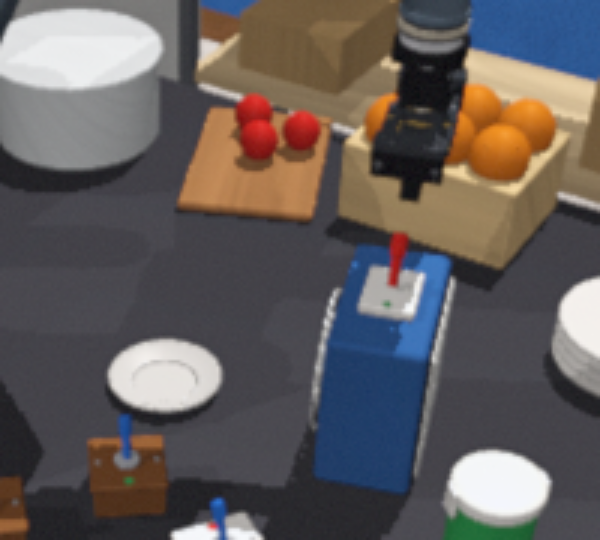

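The finger is at the lever's height on its red-dot side, clear of everything. Pushing.

Emit:
{"api": "drive_tool", "payload": {"targets": [0.1,1,0,0,0,0,0.1,2,0,0,0,0,0.1,3,0,0,0,0,0.1,4,0,0,0,0,0.1,4.8,0,0,0,0,0.1,5.4,0,0,0,0,0.1,5.8,0,0,0,0,0.1,6.2,0,0,0,0,0.1,6.6,0,0,0,0,0.1,6.6,0,0,0,0]}}

```text
time: 4.0
position: [0.5883, 0.2314, 0.2492]
tool_rot: [0.988, 0.153, -0.0, 0.0]
ft_force: [-0.2, -0.6, -0.9]
grip_width: 0.0004
```

```bash
python3 - <<'E'
from h import *; from rig import robot
o=robot.get_obs(); print(o["time"],o["position"],o["ft_force"],(o["position"][:2]-FC)@FY)
p,d=robot.camera("scene");cv2.imwrite("pics/s3.png",cv2.resize(p[80:260,250:450],None,fx=3,fy=3)[:,:,::-1])
E
```

```text
4.0 [0.58831601 0.23141413 0.24924914] [-0.16137091 -0.56877914 -0.8861241 ] 0.018966515316132183
```

View pics/s3.png

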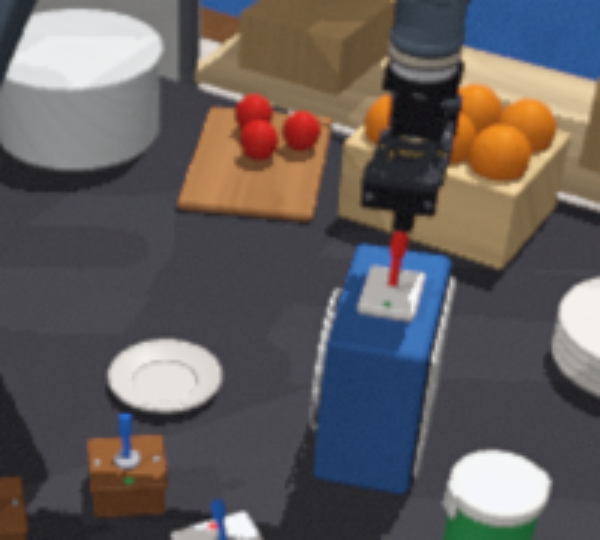

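```bash
python3 - <<'E'
from h import *; from rig import robot
o=robot.get_obs()
p,d,K,R,t=load("scene0.npz")
f=lambda X:(proj(X,K,R,t)-[250,80])*3
print("tcp",f(o["position"]),"tip shut",f(fan(.0237,.267)),"tip open",f(fan(-.0237,.267)),"fx",(o["position"][:2]-FC)@FX)
p,d=robot.camera("wrist");cv2.imwrite("pics/w3.png",p[:,:,::-1])
E
```

```text
tcp [399.42443179 247.16818433] tip shut [400.80327892 230.84068553] tip open [393.7746993  254.66273433] fx 0.0011220060863494487
```

View pics/w3.png

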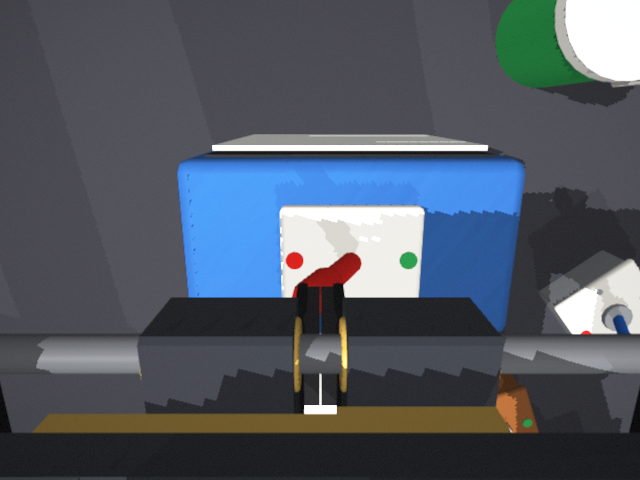

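Emit:
{"api": "drive_tool", "payload": {"targets": [0,0.3,0,0,0,0,0,0.6,0,0,0,0,0,0.9,0,0,0,0,0,0.9,0,0,0,0]}}

```text
time: 4.43
position: [0.5911, 0.2229, 0.2493]
tool_rot: [0.988, 0.153, 0.0, 0.0]
ft_force: [0.8, 0.5, -0.8]
grip_width: 0.0008
```

```bash
python3 - <<'E'
from h import *; from rig import robot
o=robot.get_obs(); print(o["time"],o["position"],o["ft_force"],(o["position"][:2]-FC)@FY)
p,d=robot.camera("scene");a=cv2.resize(p[80:260,250:450],None,fx=3,fy=3)
q,d=robot.camera("wrist");cv2.imwrite("pics/s4.png",np.hstack([a[100:500,200:],cv2.resize(q[100:],None,fx=400/380,fy=400/380)[:,100:500]])[:,:,::-1])
E
```

```text
4.4333 [0.5910657  0.22290563 0.24932294] [ 0.84530568  0.50271836 -0.78181623] 0.010024806331280356
```

View pics/s4.png

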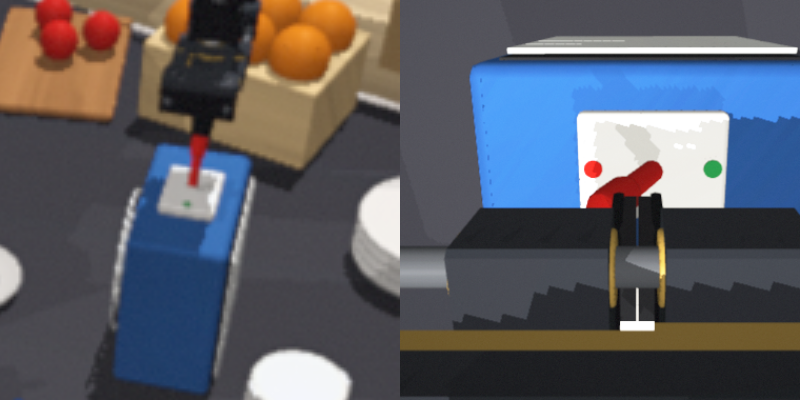

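```bash
python3 - <<'E'
from h import *; from rig import robot
o=robot.get_obs()
p,d=robot.camera("scene");cc=robot.calibration("scene");K,R,t=map(np.array,(cc["mtx"],cc["R"],cc["t"]))
px=proj(o["position"],K,R,t);print("tcp px",px)
a=cv2.resize(p[125:205,330:430],None,fx=7,fy=7,interpolation=2)
cv2.circle(a,tuple(int(x) for x in (px-[330,125]+.5)*7),4,(0,255,0),1)
cv2.imwrite("pics/s5.png",a[:,:,::-1])
W=world(d,K,R,t)
for v in range(140,176,3): print(v,[ (tuple(W[v,u].round(3)),p[v,u].tolist()) for u in (379,383,387)])
c=robot.calibration("wrist"); Kw=c["mtx"]; H=np.array(c["hand_eye"]);print(H.round(3)); Hi=np.linalg.inv(H);print("tcp in wrist px",proj([0,0,0],Kw,Hi[:3,:3],Hi[:3,3]))
q,dq=robot.camera("wrist")
M=Ro.from_quat(o["tool_rot"]).as_matrix()
v,u=np.mgrid[0:480,0:640]
P=np.stack([(u-Kw[0,2])/Kw[0,0]*dq,(v-Kw[1,2])/Kw[1,1]*dq,dq],-1)@H[:3,:3].T+H[:3,3]
for (x,y) in [(300,290),(310,290),(320,290),(340,300),(330,300),(320,330),(320,400)]: print((x,y),q[y,x],P[y,x].round(4),"tool frame", (M@P[y,x]+o["position"]).round(3))
E
```

```text
tcp px [382.7090657  163.84466943]
140 [((np.float64(0.61), np.float64(0.127), np.float64(0.39)), [43, 45, 49]), ((np.float64(0.619), np.float64(0.135), np.float64(0.389)), [35, 38, 41]), ((np.float64(0.629), np.float64(0.142), np.float64(0.389)), [38, 41, 45])]
143 [((np.float64(0.608), np.float64(0.135), np.float64(0.375)), [30, 29, 34]), ((np.float64(0.621), np.float64(0.133), np.float64(0.381)), [39, 39, 42]), ((np.float64(0.633), np.float64(0.134), np.float64(0.384)), [39, 39, 42])]
146 [((np.float64(0.608), np.float64(0.137), np.float64(0.365)), [21, 19, 23]), ((np.float64(0.62), np.float64(0.139), np.float64(0.368)), [21, 20, 26]), ((np.float64(0.632), np.float64(0.141), np.float64(0.371)), [18, 15, 17])]
149 [((np.float64(0.611), np.float64(0.134), np.float64(0.357)), [18, 18, 21]), ((np.float64(0.621), np.float64(0.14), np.float64(0.357)), [22, 20, 24]), ((np.float64(0.632), np.float64(0.143), np.float64(0.359)), [16, 16, 18])]
152 [((np.float64(0.403), np.float64(0.617), np.float64(0.024)), [136, 113, 80]), ((np.float64(0.591), np.float64(0.213), np.float64(0.299)), [19, 20
[... 1742 characters left out ...]
0.077]
 [ 1.    -0.001  0.    -0.002]
 [-0.    -0.277  0.961 -0.189]
 [ 0.     0.     0.     1.   ]]
tcp in wrist px [323.41810525 284.50137032]
(300, 290) [18 17 18] [ 0.0119 -0.0094 -0.0351] tool frame [0.599 0.236 0.284]
(310, 290) [31 32 34] [ 0.01   -0.0056 -0.0306] tool frame [0.599 0.232 0.28 ]
(320, 290) [95 30 29] [-0.001  -0.0016 -0.0042] tool frame [0.589 0.225 0.254]
(340, 300) [20 18 21] [ 0.0115  0.0057 -0.0436] tool frame [0.604 0.221 0.293]
(330, 300) [30 28 32] [ 0.0105  0.0021 -0.0413] tool frame [0.602 0.224 0.291]
(320, 330) [36 57 87] [-0.0518 -0.0016  0.0526] tool frame [0.541 0.209 0.197]
(320, 400) [249 248 245] [-0.2462 -0.0016  0.2458] tool frame [0.356 0.15  0.004]
```

View pics/s5.png

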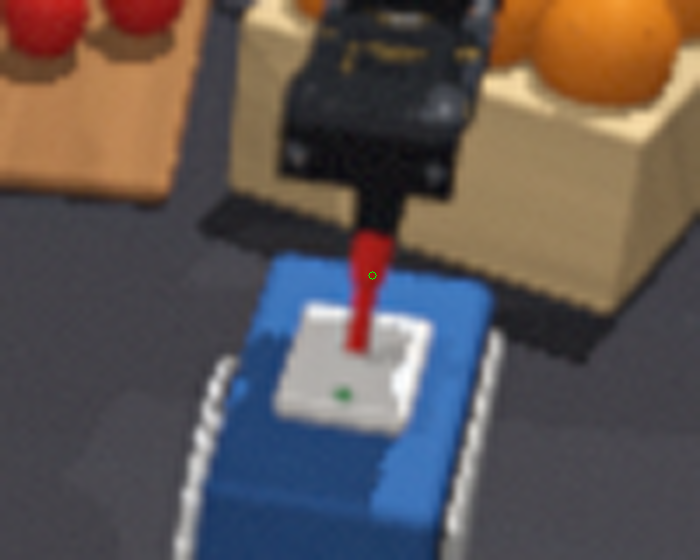

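```bash
python3 - <<'E'
from h import *; from rig import robot
o=robot.get_obs()
c=robot.calibration("wrist"); Kw=c["mtx"]; H=np.array(c["hand_eye"])
q,dq=robot.camera("wrist")
v,u=np.mgrid[0:480,0:640]
P=np.stack([(u-Kw[0,2])/Kw[0,0]*dq,(v-Kw[1,2])/Kw[1,1]*dq,dq],-1)@H[:3,:3].T+H[:3,3]
for y in range(276,410,8): print(y,[(x,P[y,x].round(3).tolist(),q[y,x].tolist()) for x in (300,308,336,342)])
cv2.imwrite("pics/w6.png",cv2.resize(q[250:420,240:400],None,fx=3.5,fy=3.5)[:,:,::-1])
Hi=np.linalg.inv(H)
for X in [(.0095,0,0),(-.0095,0,0),(.0095,0,-.03),(-.0095,0,-.03)]:print(X,proj(X,Kw,Hi[:3,:3],Hi[:3,3]))
E
```

```text
276 [(300, [0.007, -0.011, -0.006], [139, 27, 25]), (308, [0.006, -0.007, -0.005], [143, 27, 23]), (336, [-0.011, 0.008, 0.04], [236, 231, 226]), (342, [-0.011, 0.011, 0.04], [240, 238, 235])]
284 [(300, [0.012, -0.01, -0.029], [13, 14, 17]), (308, [0.004, -0.007, -0.01], [127, 23, 22]), (336, [0.011, 0.005, -0.028], [18, 18, 21]), (342, [0.012, 0.007, -0.029], [107, 106, 103])]
292 [(300, [0.012, -0.009, -0.036], [19, 18, 20]), (308, [0.01, -0.006, -0.033], [27, 26, 30]), (336, [0.012, 0.004, -0.037], [15, 15, 20]), (342, [0.012, 0.007, -0.036], [22, 24, 22])]
300 [(300, [0.011, -0.009, -0.044], [17, 17, 18]), (308, [0.011, -0.006, -0.042], [31, 28, 30]), (336, [0.012, 0.004, -0.044], [15, 17, 20]), (342, [0.038, 0.003, -0.102], [25, 31, 29])]
308 [(300, [0.012, -0.009, -0.051], [14, 16, 16]), (308, [0.011, -0.006, -0.048], [25, 26, 27]), (336, [0.012, 0.004, -0.052], [16, 16, 19]), (342, [0.036, 0.003, -0.102], [26, 28, 30])]
316 [(300, [0.012, -0.008, -0.058], [17, 19, 20]), (308, [0.01, -0.006, -0.054], [29, 31, 32]), (336, [0.011, 0.004, -0.055], [30, 29, 30]), (342, [0.037, 0.0
[... 1600 characters left out ...]
 (308, [-0.003, -0.005, -0.076], [50, 51, 55]), (336, [-0.002, 0.003, -0.077], [32, 33, 34]), (342, [0.025, 0.003, -0.116], [135, 110, 55])]
396 [(300, [0.008, -0.007, -0.095], [20, 22, 22]), (308, [-0.006, -0.005, -0.076], [51, 52, 54]), (336, [-0.005, 0.003, -0.077], [35, 32, 34]), (342, [0.017, 0.003, -0.108], [21, 24, 27])]
404 [(300, [0.005, -0.007, -0.095], [22, 22, 23]), (308, [-0.008, -0.005, -0.077], [48, 50, 51]), (336, [-0.007, 0.003, -0.079], [32, 34, 34]), (342, [0.015, 0.003, -0.108], [26, 28, 31])]
(0.0095, 0, 0) [323.45513809 265.56446829]
(-0.0095, 0, 0) [323.38181676 302.95427229]
(0.0095, 0, -0.03) [324.07312722 290.64212899]
(-0.0095, 0, -0.03) [323.96945695 333.38183621]
```

View pics/w6.png

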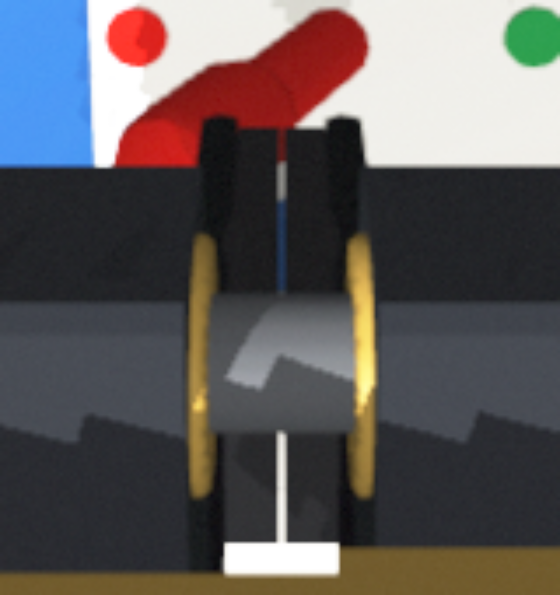

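The lever has not moved. Both cameras show the real fingertips ending about 28 mm short of the reported TCP, so the shut fingers passed over the lever's top. I'll back off, go 30 mm lower and push again.

Emit:
{"api": "drive_tool", "payload": {"targets": [0,-3,0,0,0,0,0,-6,0,0,0,0,0,-7.5,0,0,0,0,0,-7.5,0,0,0,0,0,-7.5,1.5,0,0,0,0,-7.5,3,0,0,0,0,-7.5,3,0,0,0,0,-4,3,0,0,0,0,-3,3,0,0,0,0,-2.5,3,0,0,0,0,-2.5,3,0,0,0]}}

```text
time: 5.6
position: [0.5843, 0.2462, 0.2202]
tool_rot: [0.988, 0.152, 0.001, -0.0]
ft_force: [0.2, 2.3, 0.0]
grip_width: 0.0008
```

```bash
cat > look.py <<'E'
from h import *; from rig import robot
import sys
n=sys.argv[1]; o=robot.get_obs(); print(o["time"],o["position"],o["ft_force"],"fan y,x",(o["position"][:2]-FC)@FY,(o["position"][:2]-FC)@FX,"box x",(o["position"][:2]-BC)@BX)
p,d=robot.camera("scene");a=cv2.resize(p[120:220,330:430],None,fx=4,fy=4,interpolation=2)
q,d=robot.camera("wrist");cv2.imwrite(f"pics/{n}.png",np.hstack([a,cv2.resize(q[100:],None,fx=400/380,fy=400/380)[:,100:500]])[:,:,::-1])
E
python3 look.py s7
```

```text
5.6 [0.58425599 0.2461777  0.22022477] [0.20030738 2.33017939 0.0044334 ] fan y,x 0.03426558087695666 0.0017570369678661963 box x -0.17171538944446
```

View pics/s7.png

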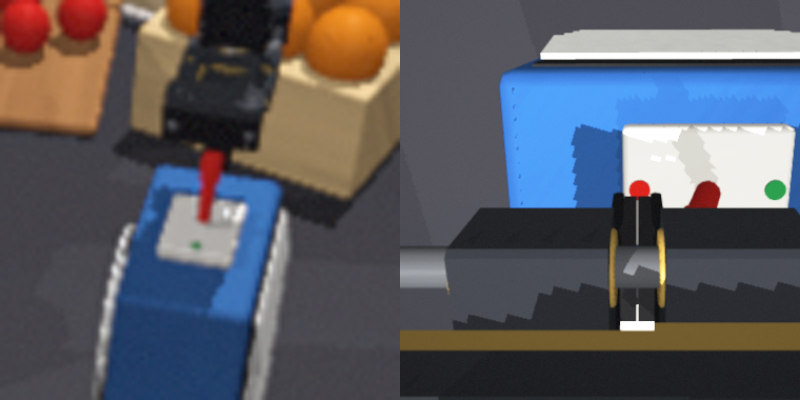

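The lever is now in contact (2.3 N on the finger, louvres opening). Continuing the push.

Emit:
{"api": "drive_tool", "payload": {"targets": [0,0.5,0,0,0,0,0,1,0,0,0,0,0,1.5,0,0,0,0,0,2,0,0,0,0,0,2.4,0,0,0,0,0,2.8,0,0,0,0,0,2.8,0,0,0,0]}}

```text
time: 6.28
position: [0.5919, 0.2192, 0.2189]
tool_rot: [0.988, 0.153, -0.0, 0.001]
ft_force: [0.4, -0.5, -0.8]
grip_width: 0.0002
```

```bash
python3 look.py s8
```

```text
6.2833 [0.59192264 0.21915965 0.21893546] [ 0.37812707 -0.5150749  -0.76639772] fan y,x 0.006195611274897348 0.0008463804364150087 box x -0.15025114640254267
```

View pics/s8.png

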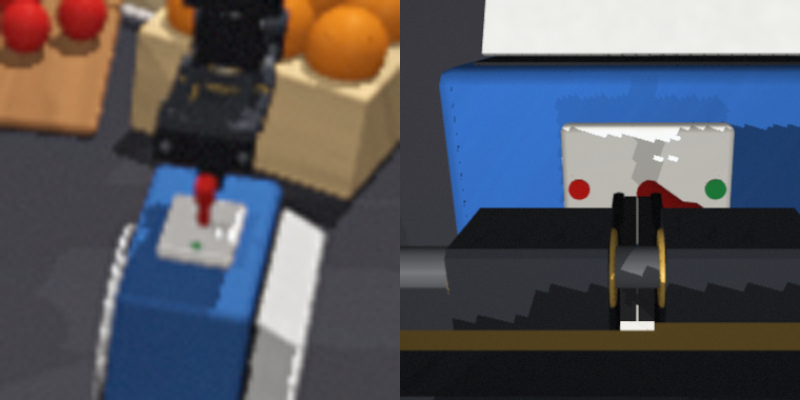

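The lever has snapped over and the louvres swung out. Backing off and lifting.

Emit:
{"api": "drive_tool", "payload": {"targets": [0,-2,0,0,0,0,0,-4,0,0,0,0,0,-5,0,0,0,0,0,-5,-4,0,0,0,0,-5,-8,0,0,0,0,-5,-12,0,0,0,0,-5,-15,0,0,0,0,-5,-15,0,0,0]}}

```text
time: 7.05
position: [0.5802, 0.2694, 0.3782]
tool_rot: [0.988, 0.154, 0.008, -0.001]
ft_force: [-0.1, -0.1, 0.6]
grip_width: 0.0006
```

```bash
python3 look.py s9; python3 - <<'E'
from h import *; from rig import robot
o=robot.get_obs()
print(want(box(-.07,.30),-34,o))
E
```

```text
7.05 [0.58015009 0.269373   0.37816597] [-0.0599748  -0.05242881  0.60358971] fan y,x 0.05761118633990051 0.004897643523329967 box x -0.1880899868773716
(array([-15.95,  27.91,   7.07]), array([  0.1 ,  -0.19, -38.35]))
```

View pics/s9.png

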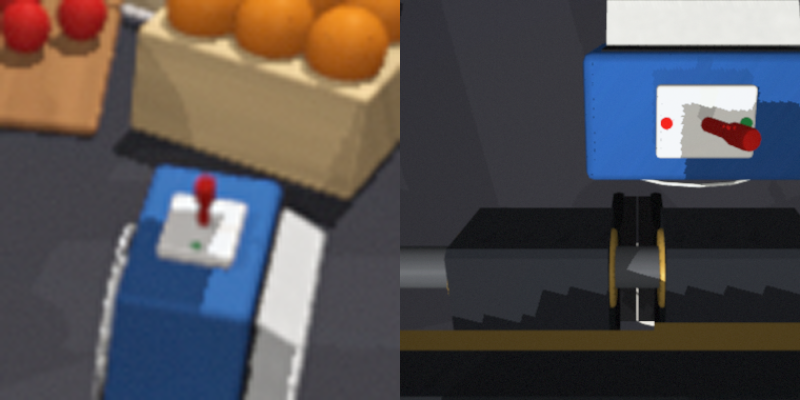

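The lever leans on the green dot, and both views show the shutter open. Next is the switch box.

Emit:
{"api": "drive_tool", "payload": {"targets": [-16,28,0,0,0,-7,-16,28,0,0,0,-14,-16,28,0,0,0,-21,-16,28,0,0,0,-28,-16,28,0,0,0,-35,-16,28,0,0,0,-38.3,-16,28,0,0,0,-38.3,-16,28,0,0,0,-38.3,-16,28,4,0,0,-38.3,-16,28,7,0,0,-38.3,-16,28,7,0,0,-38.3,-16,28,7,0,0,-38.3]}}

```text
time: 8.15
position: [0.5067, -0.0467, 0.2968]
tool_rot: [0.883, 0.469, -0.003, -0.003]
ft_force: [1.2, -0.2, 0.5]
grip_width: 0.0003
```

```bash
python3 - <<'E'
from h import *; from rig import robot
o=robot.get_obs();print(o["time"],o["position"],o["ft_force"])
q,dq=robot.camera("wrist");cv2.imwrite("pics/w10.png",q[:,:,::-1])
c=robot.calibration("wrist"); K=c["mtx"]; H=np.array(c["hand_eye"])
T=np.eye(4);T[:3,:3]=Ro.from_quat(o["tool_rot"]).as_matrix();T[:3,3]=o["position"]; M=np.linalg.inv(T@H);R,t=M[:3,:3],M[:3,3]
np.savez("w10.npz",p=q,d=dq,mtx=K,R=R,t=t)
for X in (box(0,.054),box(.033,.048),box(-.033,.048),box(-.0204,.098)):print(proj(X,K,R,t).round())
print(want(box(-.06,.16),-34,o),want(box(-.06,.052),-34,o))
E
```

```text
8.15 [ 0.50673711 -0.04665366  0.2968034 ] [ 1.24264814 -0.22567998  0.45891013]
[394. 192.]
[425. 191.]
[361. 191.]
[379. 201.]
(array([ 0.28,  1.32, 13.67]), array([-0.41,  0.13, -0.1 ])) (array([ 0.3 ,  1.4 , 24.47]), array([-0.41,  0.13, -0.1 ]))
```

View pics/w10.png

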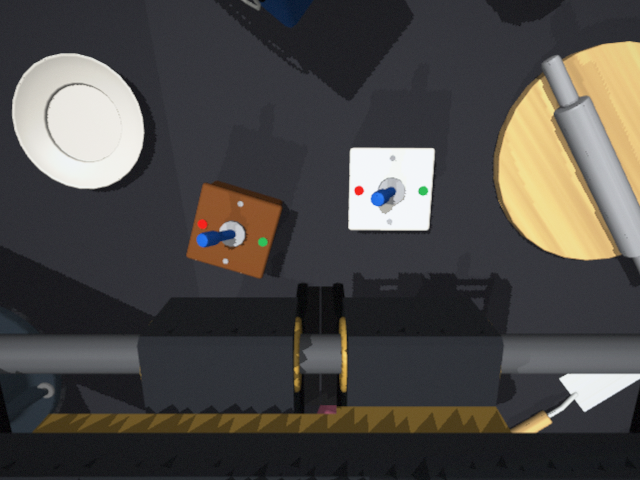

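The wrist view shows the white box square to the tool, red dot (359,190), green (422,190), blue lever top (378,198), all within 3 px of my prediction. The brown box at (235,230) is left of the finger's path. Descending on the OFF side.

Emit:
{"api": "drive_tool", "payload": {"targets": [0.3,1.3,0,0,0,0,0.3,1.3,4,0,0,0,0.3,1.3,8,0,0,0,0.3,1.3,12,0,0,0,0.3,1.3,16,0,0,0,0.3,1.3,19,0,0,0,0.3,1.3,22,0,0,0,0.3,1.3,24,0,0,0,0.3,1.3,24,0,0,0,0.3,1.3,24,0,0,0]}}

```text
time: 9.03
position: [0.5227, -0.0516, 0.0598]
tool_rot: [0.883, 0.47, 0.0, 0.0]
ft_force: [0.0, -0.5, -0.1]
grip_width: 0.0004
```

```bash
sed -i 's/p\[120:220,330:430\]/p[220:320,270:370]/' look.py; python3 look.py s11; python3 -c "
from h import *; from rig import robot
o=robot.get_obs();print(want(box(-.04,.052),-34,o),want(box(0,.052),-34,o))"
```

```text
9.0333 [ 0.5227255  -0.05159749  0.05983448] [ 0.00080345 -0.47934002 -0.0771598 ] fan y,x -0.23070606600949745 -0.14739419145500002 box x -0.05621270604971467
(array([-0.25,  1.51,  0.94]), array([ 0.26, -0.07, -0.02])) (array([-0.25,  5.51,  0.96]), array([ 0.26, -0.07, -0.02]))
```

View pics/s11.png

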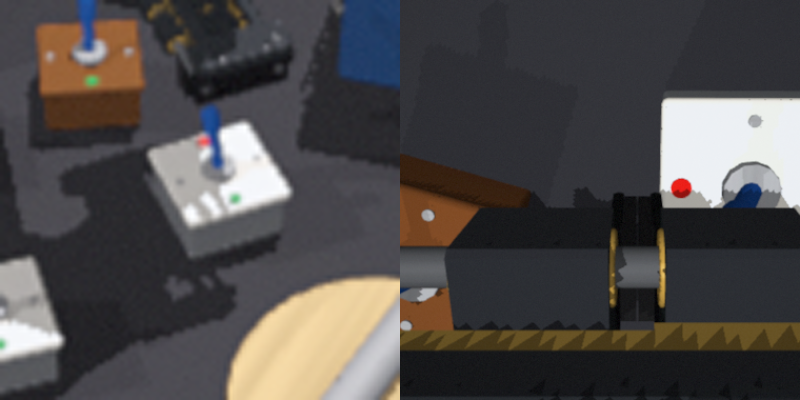

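```bash
python3 - <<'E'
from h import *; from rig import robot
o=robot.get_obs()
p,d=robot.camera("scene");cc=robot.calibration("scene");K,R,t=map(np.array,(cc["mtx"],cc["R"],cc["t"]))
a=cv2.resize(p[190:310,230:370],None,fx=5,fy=5,interpolation=2)
for dz,c in((0,(0,255,0)),(.028,(255,255,0)),(.1,(255,0,255))):
    px=proj(o["position"]+[0,0,dz],K,R,t);cv2.circle(a,tuple(int(x) for x in (px-[230,190]+.5)*5),4,c,1)
cv2.imwrite("pics/s12.png",a[:,:,::-1])
c=robot.calibration("wrist"); Kw=c["mtx"]; H=np.array(c["hand_eye"])
q,dq=robot.camera("wrist"); v,u=np.mgrid[0:480,0:640]
P=np.stack([(u-Kw[0,2])/Kw[0,0]*dq,(v-Kw[1,2])/Kw[1,1]*dq,dq],-1)@H[:3,:3].T+H[:3,3]
for y in (284,287,292): print(y,[(x,P[y,x].round(3).tolist(),q[y,x].tolist()) for x in (302,340)])
E
```

```text
284 [(302, [0.013, -0.008, -0.029], [12, 14, 16]), (340, [0.013, 0.007, -0.029], [17, 12, 15])]
287 [(302, [0.013, -0.008, -0.032], [10, 8, 5]), (340, [0.013, 0.007, -0.031], [1, 5, 4])]
292 [(302, [0.013, -0.008, -0.037], [6, 8, 7]), (340, [0.013, 0.007, -0.038], [3, 2, 5])]
```

View pics/s12.png

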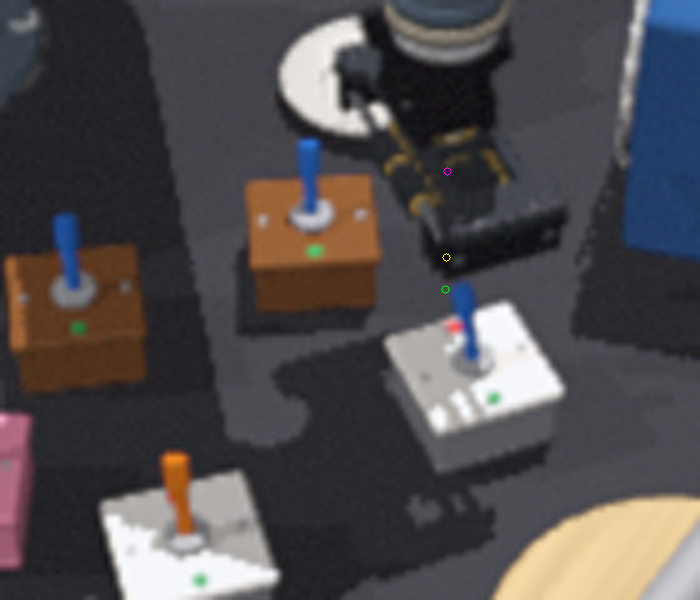

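The finger is hidden behind the gripper's body, with its tip near the yellow mark. I'll lower it 9 mm, then push along tool y.

Emit:
{"api": "drive_tool", "payload": {"targets": [-0.2,0,0.9,0,0,0,-0.2,0,0.9,0,0,0,-0.2,1,0.9,0,0,0,-0.2,2,0.9,0,0,0,-0.2,2.6,0.9,0,0,0,-0.2,3.2,0.9,0,0,0,-0.2,3.7,0.9,0,0,0,-0.2,4.2,0.9,0,0,0,-0.2,4.6,0.9,0,0,0,-0.2,4.8,0.9,0,0,0,-0.2,4.8,0.9,0,0,0]}}

```text
time: 10.15
position: [0.5609, -0.081, 0.0503]
tool_rot: [0.883, 0.469, 0.0, 0.001]
ft_force: [-0.2, 0.3, -0.4]
grip_width: 0.0006
```

```bash
python3 look.py s13
```

```text
10.15 [ 0.56091627 -0.08099666  0.050317  ] [-0.17168445  0.32794494 -0.38172716] fan y,x -0.2703247773077459 -0.11994963255448275 box x -0.008111315448469924
```

View pics/s13.png

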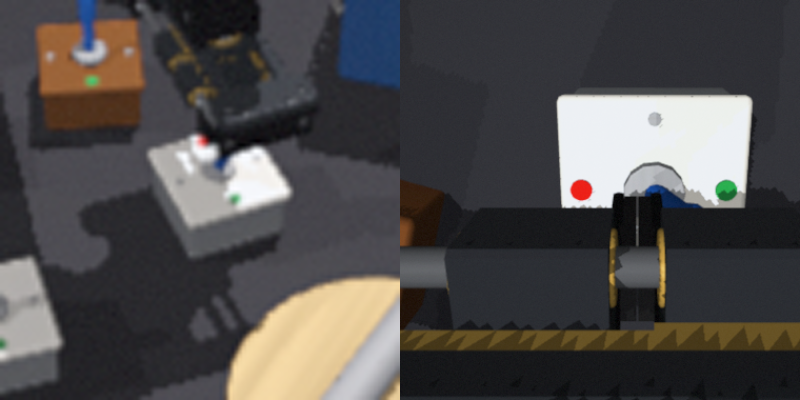

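The blue lever now leans to the green dot. Backing off and lifting clear.

Emit:
{"api": "drive_tool", "payload": {"targets": [0,-2,0,0,0,0,0,-4,0,0,0,0,0,-5,0,0,0,0,0,-5,-4,0,0,0,0,-5,-8,0,0,0,0,-5,-12,0,0,0,0,-5,-16,0,0,0,0,-5,-20,0,0,0,0,-5,-24,0,0,0,0,-5,-25,0,0,0,0,-5,-25,0,0,0]}}

```text
time: 11.17
position: [0.5209, -0.053, 0.3045]
tool_rot: [0.883, 0.469, 0.003, 0.004]
ft_force: [0.1, -0.3, -0.9]
grip_width: 0.0005
```

```bash
python3 - <<'E'
from h import *; from rig import robot
o=robot.get_obs();print(o["time"],o["position"],o["ft_force"])
p,d=robot.camera("scene");cv2.imwrite("pics/s14.png",p[:,:,::-1])
q,d=robot.camera("wrist");cv2.imwrite("pics/w14.png",q[:,:,::-1])
E
```

```text
11.1667 [ 0.5209417  -0.05302034  0.30445756] [ 0.14820522 -0.30756748 -0.8823468 ]
```

View pics/s14.png

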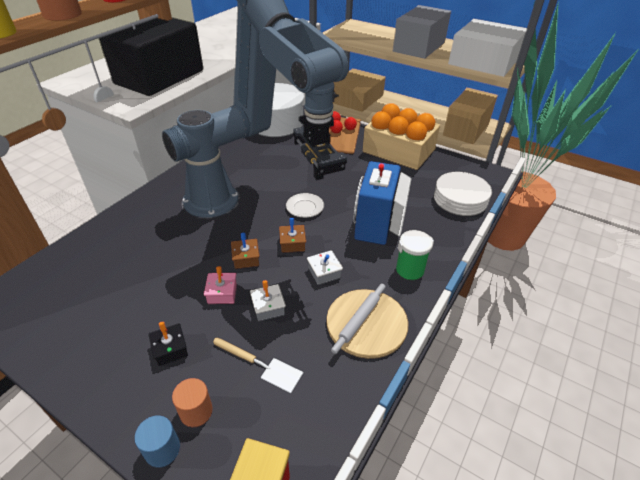

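View pics/w14.png

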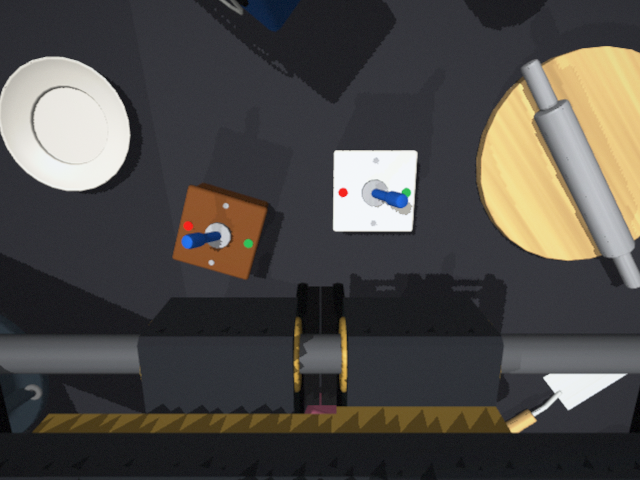

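The scene view shows the fan's louvres open at (400,205) and its red lever over. The canister (413,255), saucer, pin and spatula are where they were, and the orange lamp lever (265,290) is unchanged. The wrist view shows the blue lever at the green dot (405,197), so I'm handing in.

```bash
python3 -c "
from rig import robot
print(robot.hand_in())"
```

```text
the job is handed in; nothing more can be done
None
```

The extractor fan job is done and handed in at about 11 s. I pushed the red shutter lever over to open (green dot) first, and the louvres swung out. Then I pushed the blue toggle on the white switch box over to on (green dot).

- **First pass missed:** the shut fingers went just over the top of the red lever. Both cameras showed the fingertips ending about 28 mm short of the reported TCP. I went 30 mm lower for the second push and used the same offset at the switch box.
- **Last checks:** the final pictures show the louvres open and the blue lever on its green dot. I confirmed the red lever on its green dot in close-up after the fan push. The orange lamp lever looks unchanged at off, and the canister, saucer, rolling pin and spatula look unmoved. I checked these bystanders by eye, without measuring.
- **At hand-in:** the arm was lifted clear and touching nothing. The highest force reading I saw was about 2.5 N.

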